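Refit a cartridge fuse in a fused switch and switch it on

ROBOT

A 6-joint arm with a two-finger parallel gripper is mounted at the origin on a cart in front of the work surface, level with it; the furniture and walls round the work are solid. World frame = base frame: x ahead of the robot, y to its left, z up, the work surface at z = 0. Lengths are in m, angles in rad, forces in N, time in s.
With the tool pointing down it reaches from about 0.425 to 0.95 m from the base axis. Payload 3.5 kg.
Tool frame: the origin (TCP) lies on the centre line of the jaws, within the pads' length; the fingertips stand 17 mm ahead of it and the grasp point (between the pads) lies 2 mm behind it; z points along the fingers, y is the line along which they close (so a half turn about z gives the same grasp; the last joint's range is limited). The gripper opens to 85 mm and grips with 20 to 120 N. Pads are 22 mm wide; open, the fingers measure 114 mm over their backs; the gripper's body (76 mm by 85 mm) begins 54 mm behind the grasp point. The pads swing forward as they close: fully open they stand 13 mm farther back than shut.
Start: joints at [-1.277, 0.286, 1.577, -0, 1.279, -0.15], TCP at [0.29, -0.61, 0.248] pointing down, gripper open.
Joint ranges: [-2.77, 2.77], [-0.9, 2.22], [0.21, 2.48], [-1.53, 4.67], [0.24, 2.81], [-2.84, 2.84]. Speed limits (rad/s): [2.79, 2.79, 3.14, 3.14, 3.14, 3.14].

INTERFACE

Orientations are given as a unit quaternion [x, y, z, w].
In Python, from plant import ctrl gives the robot as it stands. The module is installed in compiled form; this text tells all that it offers.
- The arm moves only by the tool drive_tool, never from a script. Its argument "moves" is a list of rows, each a list of 3 entries, a list of its own where there are three numbers: the turn, a rotation vector about the tool's x, y, z in rad, then the shift along the tool's x, y, z in m, then the finger opening in m, from 0 to 0.0854. A call has 1 to 5 rows; each row shifts and turns the commanded pose from where the row before left it, along the tool's axes as they then stand; what a row does not reach is not made up. A row lasts 1/8 s, in which the tool goes at most 62.5 mm and 10.7 degrees, less where a joint would pass 70% of its speed; a pose out of reach is approached as far as the arm can. A call with a gripper value outside its range is refused whole. The fingers move at their own pace and stop on an object; "grip_force" is the grip in N (left out, the last holds). Time passes only in rows, so rows that do not move let the fingers close. It gives the time, the measured TCP pose, the force, the opening and the grip force at its end, in the units of the state.
- ctrl.get_state(): the state, without advancing time (a new reading comes with each control period).
- ctrl.read_camera(name): name is "scene" or "top" or "wrist"; returns a dict with "image" (480x640x3 uint8, red, green, blue), "fx", "fy", "cx", "cy" (pixels), "R" (3x3) and "t" (3): a world point X has camera coordinates R X + t. Camera axes: x right, y down, z forward; pixel columns grow to the right and rows downward; lengths in m; the calibration is good to about 2 mm. The wrist camera is an equidistant fisheye: a pixel r from the principal point sees the ray r / f radians off the axis. A picture is of the moment at which its call begins. There is no depth.
- ctrl.sign_off(): hands the job in; it is judged then, once.
The state is a dict: "time": time; "qpos": joint angles; "dq": joint speeds; "joint_efforts": joint torques, N m; "eef_pos": TCP position; "tcp_rot": TCP orientation; "contact_force": force on the tool from outside, world axes, zero at the start; "wrist_torque": the same for the moment, N m; "opening": opening from 0.0 (shut) to 1.0 (fully open); "finger_force": force on a finger pad.
Only numpy, scipy, OpenCV 4.12 (cv2) and the standard library are available. Lean on these libraries where they do the work, as an engineer would, in place of code of your own. Each camera call takes 0.05 s, during which the arm holds its last target. There are 200 camera calls.

TASK

One fuse of the fused switch on the bench is missing. With the handle still off, press the loose cartridge fuse into the empty pair of spring clips until both ends snap fully home, like the fuse beside it; then throw the handle right over to its other end position, on. Leave the pliers, the lamp and the roll of tape where they lie.

Things in the scene. Friction and masses are not known exactly. Their poses are not given: they have to be found in the camera images.
- fuse: the loose cartridge fuse, 24 mm diameter, 96 mm long, 0.11 kg, lying on the bench: a white tube (22.6 mm) with a brass ferrule 16 mm long on each end, the ferrules' outer rims chamfered 2.8 mm; it is the same either way round. Origin at its middle, on its axis; its x axis is the axis of the cylinder.
- fuse_switch: two-pole fused switch, fixed to the bench: grey steel pan 216 x 170 mm (rim 12 mm high), two pairs of tinned (silvery) spring clips side by side on black insulators, a black switch chamber (38 mm high) across its +x end, a steel handle mechanism on its -y side. Origin at the centre of the underside. The +y pair of clips is empty; the pair 63 mm away to -y holds a fuse, fixed.
- clip_seat (a point): where the fuse's middle lies when home in the empty clips: 52 mm above the bench, 20 mm to -x and 47 mm to +y of the switch's origin. x is the line along which the fuse must lie (either way round), z up. The fuse rests on the clips' floors 12 mm below. Between the clips it is open down to the pan (4 mm above the bench), with room for fingers round the tube.
- clip_near (a point): middle of the -x clip of the empty pair, 40 mm from the seat, axes as the seat. Tinned metal, 11 mm wide along x: two sprung jaws whose flared mouth is 32 mm wide (along y) at 17 mm above this point and narrows to 18 mm at 8 mm above it. The ferrule is pushed straight down, spreads them (about 10 N for both clips together) and snaps below the narrow place.
- clip_far (a point): middle of the +x clip of the empty pair, the same as the other. Outside each clip a bent-up end stop, its top flared outward at 35 degrees up to 2 mm above the fuse axis, leaves the fuse 2.5 mm of play at either end (101 mm between the stops).
- handle (a joint): angle of the switch's handle: 0 is off (leaning 0.8 rad from upright towards +x of the switch), 1.6 rad is on (leaning as far towards -x), both at fixed stops. Stiff: it stays wherever it is left, and about 3 N at the grip moves it. At the start it stands within 0.2 rad of off.
- handle_tip (a point): top of the handle's black grip (15 mm thick in the direction of swing, 22 mm wide, 44 mm long), 80 mm from the pivot; 92 mm above the bench when off or on, 116 mm when upright.
- handle_pivot (a point): point on the handle's pivot axis (along y of the switch), 36 mm above the bench, 5 mm to -x and 66 mm to -y of the switch's origin. The steel cheeks on either side of the handle reach up to 50 mm above the bench and 32 mm to -x and +x of the pivot.
- pliers: pliers with orange handles, 46 x 153 x 12 mm, lying on the bench; a bystander. Origin under its middle.
- lamp: pocket lamp, 41 x 100 x 41 mm, lying on its side; a bystander. Origin under its middle.
- tape: white roll of thread tape, 52 mm diameter, 12 mm high; a bystander. Origin under its middle.

How it is judged:
By the outcome, as a careful person would: the job done as asked, in the order asked, and still so for the second after the job is handed in, with the robot touching nothing.
It also fails if it takes over 45 s, if anything falls off the work surface, if the arm or the gripper's body presses on something with over 40 N, if the wrist force passes 120 N, or if a joint passes its speed limit or range.

## Working session

There is one attempt and no reset: what is moved stays moved. The work goes in short steps, Python scripts to look and compute and a tool call to move; the robot and the scene stay as the last step left them, time stands still between calls to the robot, and variables do not carry over. Pictures are saved under pics/ and viewed, at most 10 in all, crops included, and the job is handed in when it is done.

Besides the shell and the picture viewer there is one more tool, called after "Call:" as name(argument=value, ...) on one line, values as JSON. drive_tool: Moves the arm, as the interface text tells. Its arguments: {"type":"object","properties":{"moves":{"type":"array","items":{"type":"array"}},"grip_force":{"type":"number"}},"required":["moves"]}

```bash
mkdir -p pics; cat > h.py <<'E'
import numpy as np, cv2, sys
from plant import ctrl
def cam(n,save=None):
    c=ctrl.read_camera(n); c['R']=np.array(c['R']); c['t']=np.array(c['t'])
    if save: cv2.imwrite('pics/'+save,c['image'][:,:,::-1])
    return c
def ray(c,u,v,fish=False):
    x=(u-c['cx'])/c['fx']; y=(v-c['cy'])/c['fy']
    if fish:
        r=np.hypot(x,y); s=np.sin(r)/r if r>1e-9 else 1; d=np.array([x*s,y*s,np.cos(r)])
    else: d=np.array([x,y,1.])
    return -c['R'].T@c['t'], c['R'].T@d
def onz(c,u,v,z,fish=False):
    o,d=ray(c,u,v,fish); return o+d*(z-o[2])/d[2]
def proj(c,X,fish=False):
    p=c['R']@np.array(X)+c['t']
    if fish:
        th=np.arctan2(np.hypot(p[0],p[1]),p[2]); k=th/np.hypot(p[0],p[1])
        return c['cx']+c['fx']*p[0]*k, c['cy']+c['fy']*p[1]*k
    return c['cx']+c['fx']*p[0]/p[2], c['cy']+c['fy']*p[1]/p[2]
E
python3 - <<'E'
from h import *
for n in('scene','top'):
    c=cam(n,n+'1.png'); print(n,c['fx'],c['cx'],c['cy'],-c['R'].T@c['t'],c['R'][2])
s=ctrl.get_state(); print(s)
E
```

```text
scene 505.85500737571255 317.78540907601047 243.70935429527182 [0.21179234 0.49841236 0.69524053] [ 0.37917802 -0.56961037 -0.72922429]
top 619.0632434253642 324.78766371424797 236.02342243534585 [0.45700531 0.00805231 1.12423376] [ 0.05163079 -0.0171806  -0.99851845]
{'time': 0.1, 'qpos': array([-1.27699071e+00,  2.87119518e-01,  1.57804098e+00, -6.85449598e-06,
        1.27860026e+00, -1.50011508e-01]), 'dq': array([ 5.68589238e-05, -1.16836013e-03, -3.34612593e-03,  3.84425900e-04,
       -1.48485668e-03, -6.53907541e-04]), 'joint_efforts': array([ 5.70030909e-05, -4.07299376e+01, -2.93698794e+01, -2.01955791e-04,
        3.41355037e-03, -1.38531448e-05]), 'eef_pos': array([ 0.28969197, -0.60905295,  0.24705154]), 'tcp_rot': array([ 9.75478376e-01,  2.20092624e-01, -8.11452866e-05, -1.08101346e-03]), 'contact_force': array([ 0.05288942, -0.29227676,  0.15917876]), 'wrist_torque': array([-0.04009318, -0.01654646, -0.02070869]), 'finger_force': 0.0, 'opening': 0.9998181364776506}
```

View pics/top1.png

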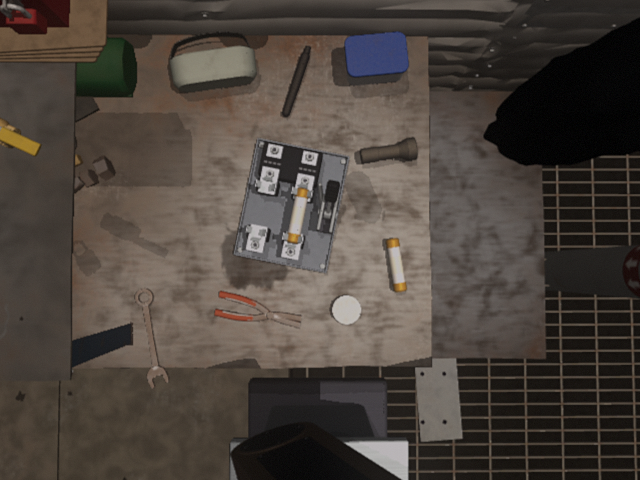

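View pics/scene1.png

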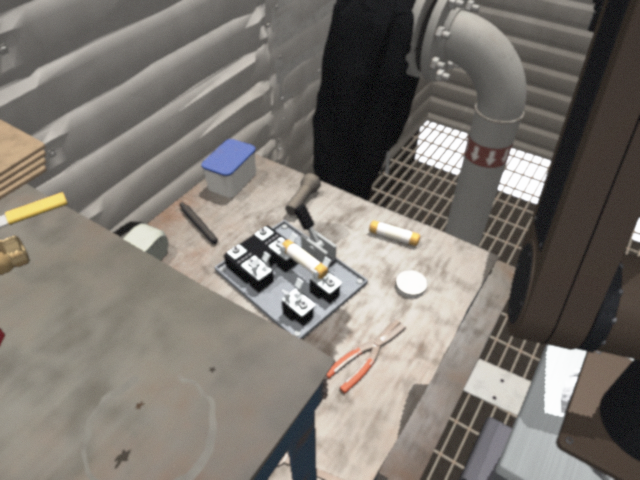

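The top view shows the loose fuse from about (393,239) to (401,291), and the switch pan with corners near (259,140), (347,157), (326,271), (234,256). I'll crop it enlarged.

```bash
python3 - <<'E'
from h import *
im=cv2.imread('pics/top1.png')
cv2.imwrite('pics/crop1.png',cv2.resize(im[130:300,220:420],None,fx=3.5,fy=3.5,interpolation=cv2.INTER_CUBIC))
c=cam('top')
P=[onz(c,*p,.012) for p in[(259,140),(347,156.5),(326,271),(234,256)]]
for p in P: print(p)
for p in[(393,239),(401,291)]: print(onz(c,*p,.012))
E
```

```text
[0.68869431 0.10775426 0.012     ]
[ 0.65881066 -0.05158957  0.012     ]
[ 0.45167825 -0.01315592  0.012     ]
[0.47880014 0.15167274 0.012     ]
[ 0.50904893 -0.13403048  0.012     ]
[ 0.4156035  -0.14773044  0.012     ]
```

View pics/crop1.png

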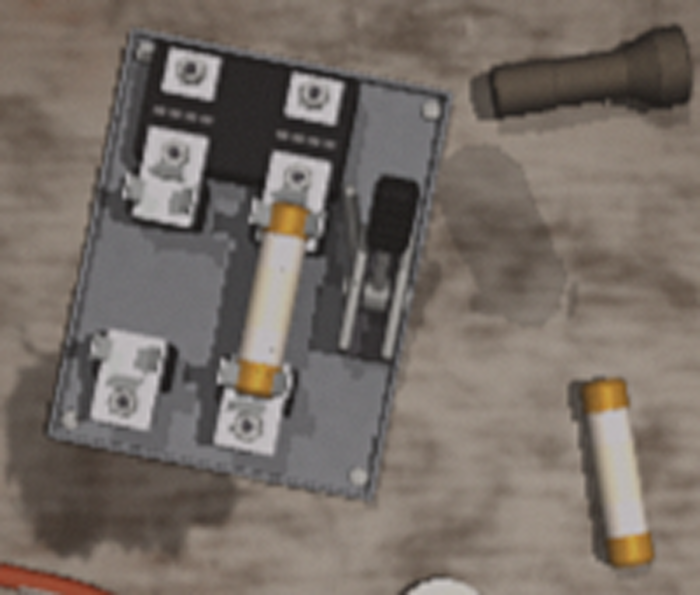

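```bash
cat > pose.py <<'E'
from h import *
c=cam('top')
f=lambda u,v:((u+.5)/3.5-.5+220,(v+.5)/3.5-.5+130)
obs=[(130,30,.012),(452,92,.012),(373,500,.012),(48,436,.012),(290,205,.052),(257,392,.052)]
mod=np.array([(.108,.085),(.108,-.085),(-.108,-.085),(-.108,.085),(.028,-.016),(-.068,-.016)])
P=np.array([onz(c,*f(u,v),z)[:2] for u,v,z in obs])
m=mod-mod.mean(0); p=P-P.mean(0)
a=np.arctan2((m[:,0]*p[:,1]-m[:,1]*p[:,0]).sum(),(m*p).sum())
Rm=np.array([[np.cos(a),-np.sin(a)],[np.sin(a),np.cos(a)]]); o=P.mean(0)-Rm@mod.mean(0)
if __name__=='__main__':
    print('yaw',a,'org',o,'\n',(P-(mod@Rm.T+o))*1e3)
    for n,q in dict(seat=(-.02,.047),near=(-.06,.047),far=(.02,.047),pivot=(-.005,-.066),tip=(-.005+.08*np.sin(.8),-.066)).items(): print(n,Rm@q+o)
    e=[onz(c,*f(u,v),.012)[:2] for u,v in((603,380),(631,565))]
    d=e[0]-e[1]; print('fuse',(e[0]+e[1])/2,np.linalg.norm(d),np.arctan2(d[1],d[0]))
    s=ctrl.get_state(); from scipy.spatial.transform import Rotation as R; print(s['eef_pos'],R.from_quat(s['tcp_rot']).as_matrix())
E
python3 pose.py
```

```text
yaw -0.19155252801499206 org [0.57111748 0.04881193] 
 [[-1.3741959   0.07349659]
 [-1.10010918  0.36220009]
 [ 0.08073764  0.53634808]
 [ 0.72532154  0.02225796]
 [ 0.24032378  0.48792657]
 [ 1.4279221  -1.4822293 ]]
seat [0.5604313  0.09875996]
near [0.5211629  0.10637529]
far [0.59969969 0.09114463]
pivot [ 0.55364364 -0.015029  ]
tip [ 0.60998248 -0.02595481]
fuse [ 0.46297419 -0.13895401] 0.09597043397947314 0.14320140696819697
[ 0.28973342 -0.60923111  0.24745198] [[ 9.03122653e-01  4.29382436e-01 -4.43297792e-04]
 [ 4.29382620e-01 -9.03121602e-01  1.39221572e-03]
 [ 1.97441166e-04 -1.44768592e-03 -9.99998933e-01]]
```

Call:
drive_tool(moves=[[[0, 0, 0], [0.043, -0.042, 0], 0.0854], [[0, 0, 0], [0.043, -0.042, 0], 0.0854], [[0, 0, 0], [0.043, -0.042, 0], 0.0854], [[0, 0, 0], [0.043, -0.042, 0], 0.0854], [[0, 0, 0], [0.043, -0.042, 0], 0.0854]], grip_force=60)

```text
time: 0.82
eef_pos: [0.3942, -0.3257, 0.2482]
tcp_rot: [0.976, 0.22, 0.0, 0.0]
contact_force: [0.9, -0.5, 0.1]
opening: 1.004
finger_force: 0.0
```

```bash
cat > go.py <<'E'
from h import *
from scipy.spatial.transform import Rotation as R
x,y,z,yaw=map(float,sys.argv[1:5])
s=ctrl.get_state(); M=R.from_quat(s['tcp_rot'])
T=R.from_matrix(np.array([[np.cos(yaw),np.sin(yaw),0],[np.sin(yaw),-np.cos(yaw),0],[0,0,-1]]))
np.set_printoptions(precision=4,suppress=True)
print('t',s['time'],'pos',s['eef_pos'],'yaw',np.arctan2(M.as_matrix()[1,0],M.as_matrix()[0,0]),'q',s['qpos'])
d=np.array([x,y,z])-s['eef_pos']
print('turn',(M.inv()*T).as_rotvec(),'shift now',M.inv().apply(d),'shift after turn',T.inv().apply(d),'F',s['contact_force'],'op',s['opening']*.0854,s['finger_force'])
E
python3 go.py .463 -.139 .15 .143
```

```text
t 0.825 pos [ 0.3942 -0.3257  0.2482] yaw 0.44332294112686793 q [-0.8893 -0.0794  1.9734  0.0003  1.2474  0.2381]
turn [ 0.0001 -0.0003  0.3003] shift now [ 0.1422 -0.1391  0.0983] shift after turn [ 0.0947 -0.175   0.0982] F [ 0.9087 -0.5228  0.1277] op 0.08572797697688637 0.0
```

Call:
drive_tool(moves=[[[0, 0, 0], [0.036, -0.035, 0.024], 0.0854], [[0, 0, 0], [0.036, -0.035, 0.024], 0.0854], [[0, 0, 0], [0.036, -0.035, 0.024], 0.0854], [[0, 0, 0.15], [0.017, -0.017, 0.013], 0.0854], [[0, 0, 0.15], [0.017, -0.017, 0.013], 0.0854]])

```text
time: 1.45
eef_pos: [0.4657, -0.1411, 0.1496]
tcp_rot: [0.998, 0.07, -0.0, -0.0]
contact_force: [-0.2, -1.1, 0.9]
opening: 0.997
finger_force: 0.0
```

```bash
python3 go.py .463 -.139 .08 .143; python3 -c "
from h import *
c=cam('wrist','w1.png'); print(c['fx'],c['cx'],c['cy'])"
```

```text
t 1.45 pos [ 0.4657 -0.1411  0.1496] yaw 0.1398878343458774 q [-0.5031 -0.0251  2.1136 -0.0001  1.0536  0.9278]
turn [-0.0002  0.0004 -0.0031] shift now [-0.0023 -0.0025  0.0696] shift after turn [-0.0024 -0.0025  0.0696] F [-0.2201 -1.0622  0.9243] op 0.08517427987110567 0.0
371.64829954431775 318.8237480305746 240.41888034090064
```

View pics/w1.png

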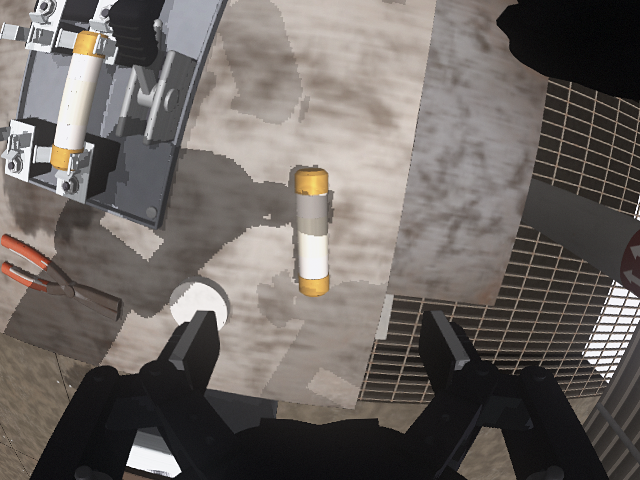

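The wrist view shows the fuse lying along the tool's x, its ends at about (311,169) and (314,296). The tape and pliers are clear of the fingers.

```bash
python3 - <<'E'
from h import *
c=cam('wrist'); e=[onz(c,*p,.012,True)[:2] for p in((312,169),(314,296))]
d=e[0]-e[1]; print((e[0]+e[1])/2,np.linalg.norm(d),np.arctan2(d[1],d[0]))
E
```

```text
[ 0.46258358 -0.13368231] 0.09949760838058684 0.1476451675475736
```

Call:
drive_tool(moves=[[[0, 0, 0], [-0.0025, -0.0045, 0.02], 0.06], [[0, 0, 0], [0, 0, 0.04], 0.06], [[0, 0, 0], [0, 0, 0.04], 0.06], [[0, 0, 0], [0, 0, 0.022], 0.06], [[0, 0, 0], [0, 0, 0], 0.06]])

```text
time: 2.17
eef_pos: [0.4612, -0.1385, 0.027]
tcp_rot: [0.997, 0.072, -0.002, -0.001]
contact_force: [-0.1, -0.5, -0.6]
opening: 0.704
finger_force: 0.0
```

```bash
python3 go.py .4628 -.137 .021 .143; python3 -c "
from h import *
c=cam('wrist','w2.png')"
```

```text
t 2.175 pos [ 0.4612 -0.1385  0.027 ] yaw 0.14477346212650533 q [-0.5027  0.1791  2.1708 -0.0003  0.7956  0.9235]
turn [-0.0022  0.0033  0.0018] shift now [ 0.0018 -0.0012  0.006 ] shift after turn [ 0.0018 -0.0012  0.006 ] F [-0.1485 -0.4632 -0.6226] op 0.06007912639586232 0.0
```

View pics/w2.png

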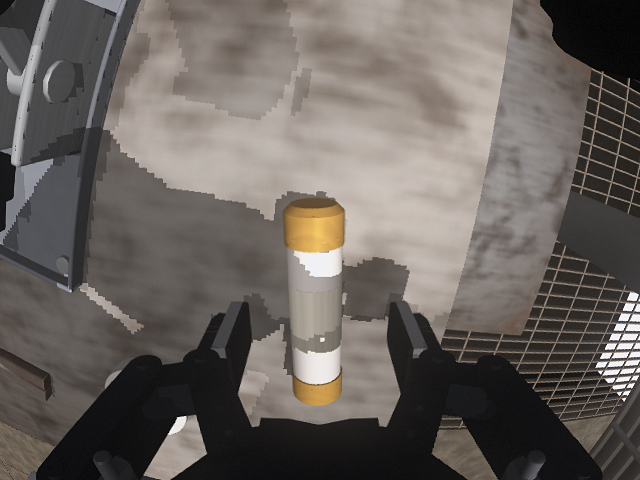

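The fingers straddle the fuse, whose visible ends are at rows 200 and 404, and it is close to centred. I'll lower 6 mm and close.

Call:
drive_tool(moves=[[[0, 0, 0], [0.0015, -0.001, 0.006], 0.06], [[0, 0, 0], [0, 0, 0], 0.015], [[0, 0, 0], [0, 0, 0], 0.015], [[0, 0, 0], [0, 0, 0], 0.015], [[0, 0, 0], [0, 0, 0], 0.015]], grip_force=60)

```text
time: 2.85
eef_pos: [0.4645, -0.1375, 0.0232]
tcp_rot: [0.997, 0.072, 0.0, 0.0]
contact_force: [-1.2, 2.0, 6.1]
opening: 0.242
finger_force: 58.8
```

Call:
drive_tool(moves=[[[0, 0, 0], [0, 0, -0.02], 0.015], [[0, 0, 0], [0, 0, -0.03], 0.015], [[0, 0, 0], [0, 0, -0.04], 0.015], [[0, 0, 0], [0, 0, -0.04], 0.015], [[0, 0, 0], [0, 0, 0], 0.015]])

```text
time: 3.48
eef_pos: [0.4659, -0.1383, 0.1556]
tcp_rot: [0.997, 0.072, 0.003, 0.002]
contact_force: [0.8, 0.3, -1.0]
opening: 0.236
finger_force: 58.9
```

```bash
python3 go.py .5604 .0988 .14 -.1915; python3 -c "
from h import *
c=cam('wrist','w3.png')"
```

```text
t 3.475 pos [ 0.4659 -0.1383  0.1556] yaw 0.14400949781047248 q [-0.4977 -0.0393  2.1153 -0.      1.058   0.9292]
turn [ 0.0035 -0.0068  0.3355] shift now [ 0.1275 -0.2211  0.0153] shift after turn [ 0.0477 -0.2507  0.0156] F [ 0.804   0.3109 -0.9824] op 0.020122660411713244 58.88064622879028
```

View pics/w3.png

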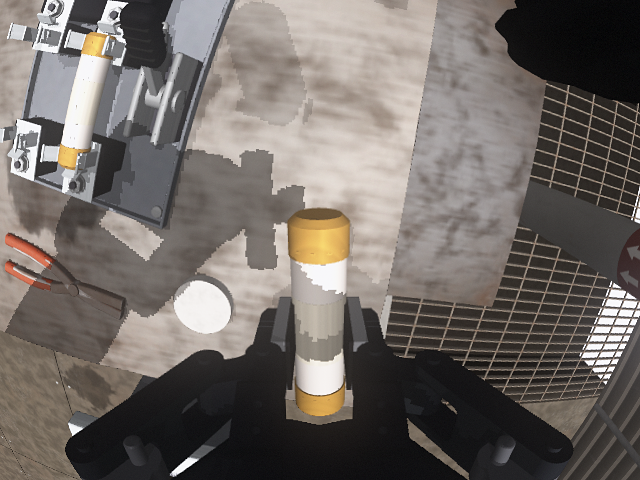

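```bash
cat > fusefit.py <<'E'
from h import *
from scipy.spatial.transform import Rotation as R
from scipy.optimize import least_squares
def fit(c,s,v=1):
    hsv=cv2.cvtColor(c['image'],cv2.COLOR_RGB2HSV)
    m=((abs(hsv[...,0].astype(int)-19)<6)&(hsv[...,1]>140)&(hsv[...,2]>90)).astype(np.uint8)
    m[:, :250]=0; m[:,390:]=0
    n,l,st,ce=cv2.connectedComponentsWithStats(m)
    b=sorted([x for x in st[1:] if x[4]>300],key=lambda x:x[1])
    if v: print(b)
    obs=[]
    for i,x in enumerate((b[0],b[-1])):
        o=[x[0],x[0]+x[2]-1,x[1],x[1]+x[3]-1]; obs+=o if i==0 else o[:3]
    M=R.from_quat(s['tcp_rot']); a=np.linspace(0,2*np.pi,73)
    ring=lambda x,r:np.c_[np.full(73,x),r*np.cos(a),r*np.sin(a)]
    def world(p,Q): return M.apply(R.from_euler('zy',[p[3],p[4]]).apply(Q)+[p[0],p[1],p[2]])+s['eef_pos']
    def res(p):
        r=[]
        for i,sg in enumerate((1,-1)):
            Q=np.vstack([ring(sg*.048,.0092),ring(sg*.0452,.012),ring(sg*.032,.012)])
            P=np.array([proj(c,X,True) for X in world(p,Q)]); o=[P[:,0].min(),P[:,0].max(),P[:,1].min(),P[:,1].max()]
            r+=o if i==0 else o[:3]
        return np.array(r)-obs
    f=least_squares(res,[0,0,.011,0,0],x_scale=[.01,.01,.01,.1,.1])
    if v: print('tool xyz mm',f.x[:3]*1e3,'yaw,pitch',f.x[3:],'res',f.fun.round(1))
    return world(f.x,np.array([[0,0,0.],[.048,0,0],[-.048,0,0]])),f.x
if __name__=='__main__': print(fit(cam('wrist'),ctrl.get_state())[0])
E
python3 fusefit.py
```

```text
[array([ 288,  217,   61,   47, 2358], dtype=int32), array([296, 382,  49,  34, 950], dtype=int32)]
tool xyz mm [-2.66904603  0.02564475  9.52148244] yaw,pitch [-0.01239625 -0.19948122] res [ 0.4 -0.5  0.4  0.1 -2.   2.1 -0.5]
[[ 0.46071613 -0.13736186  0.14196554]
 [ 0.50718092 -0.1300241   0.13241666]
 [ 0.41425135 -0.14469963  0.15151442]]
```

```bash
sed -i "s/hsv\[...,2\]>90/hsv[...,2]>40/" fusefit.py; python3 fusefit.py; sed "s/return np.array(r)-obs/q=np.array(r)-obs; q[2]=0; return q/" fusefit.py > f2.py; python3 f2.py; python3 -c "
from h import *
im=cv2.imread('pics/w3.png')[195:425,270:370]; cv2.imwrite('pics/c3.png',cv2.resize(im,None,fx=2.6,fy=2.6,interpolation=cv2.INTER_CUBIC))"
```

```text
[array([ 288,  217,   61,   46, 2366], dtype=int32), array([295, 382,  50,  34, 962], dtype=int32)]
tool xyz mm [-2.96518512 -0.46416577 10.28211425] yaw,pitch [-0.00882957 -0.2100099 ] res [ 0.6 -0.6  0.1  0.2 -1.6  1.6 -0.3]
[[ 0.45976751 -0.13662844  0.14024357]
 [ 0.5061379  -0.12946674  0.13011949]
 [ 0.41339712 -0.14379014  0.15036766]]
[array([ 288,  216,   61,   47, 2368], dtype=int32), array([295, 382,  50,  34, 961], dtype=int32)]
tool xyz mm [-3.53269081 -0.70759988 11.20146155] yaw,pitch [-0.00898969 -0.21439409] res [ 0.7 -0.7  0.   0.3 -1.6  1.6 -0.3]
[[ 0.45893334 -0.13635366  0.13890673]
 [ 0.50524939 -0.12918742  0.12854002]
 [ 0.41261729 -0.14351991  0.14927344]]
```

View pics/c3.png

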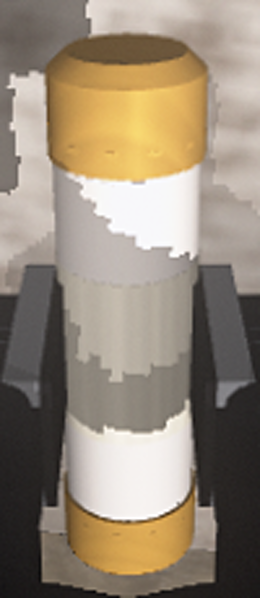

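The crop shows the held fuse: far face top at row 207.7, far ferrule inner edge 264, near ferrule from 376.5 to 415.4. I'll refit with these.

```bash
sed -e "s/    M=R.from_quat/    obs=[287.7,350.4,207.7,264.2,295.2,345,376.5,415.4]\n    M=R.from_quat/; s/o\[:3\]$/o/" fusefit.py > f3.py; grep -n "o if" f3.py; sed -i "s/r+=o if i==0 else o.*/r+=o/" f3.py; python3 f3.py; sed "s/proj(c,X,True)/proj(c,X,True)/; s/def res(p):/def res(p):\n        p=np.array([p[0],p[1],p[2],p[3],0*p[4]])/" f3.py>f4.py; python3 f4.py; python3 -c "
from h import *
from scipy.spatial.transform import Rotation as R
c=cam('wrist');s=ctrl.get_state();M=R.from_quat(s['tcp_rot']).inv()
print(M.apply(-c['R'].T@c['t']-s['eef_pos']),M.apply(c['R'][2]))"
```

```text
13:        o=[x[0],x[0]+x[2]-1,x[1],x[1]+x[3]-1]; obs+=o if i==0 else o
23:            r+=o if i==0 else o
[array([ 288,  217,   61,   47, 2374], dtype=int32), array([295, 382,  50,  34, 961], dtype=int32)]
tool xyz mm [-1.19717638 -0.51015686 12.01569629] yaw,pitch [-0.00725714 -0.06877475] res [ 0.7 -0.7  2.4 -1.1 -0.7  0.7 -7.1  5.8]
[[ 0.4613058  -0.13621814  0.13803297]
 [ 0.5086339  -0.12900436  0.13456717]
 [ 0.41397769 -0.14343192  0.14149876]]
[array([ 288,  217,   61,   47, 2390], dtype=int32), array([295, 382,  50,  34, 959], dtype=int32)]
tool xyz mm [ 0.5456217  -0.61514342  8.47268824] yaw,pitch [-0.00720644  0.        ] res [-0.9  0.9  0.4  2.4 -1.   1.  -9.3  5.2]
[[ 0.46321015 -0.13596986  0.14179394]
 [ 0.51066389 -0.12875048  0.14164391]
 [ 0.4157564  -0.14318923  0.14194398]]
[ 0.08380459 -0.00102019 -0.12454357] [-3.24212447e-01 -2.11186786e-04  9.45984273e-01]
```

```bash
sed -i -e "s/376.5,415.4/395,415.4/; s/            r+=o.*/            if i: o[2]=P[146:,1].max()\n            r+=o/" f3.py; python3 f3.py;
```

```text
[array([ 288,  217,   61,   46, 2311], dtype=int32), array([295, 382,  50,  34, 960], dtype=int32)]
tool xyz mm [-0.46642085 -0.63930662 13.14951599] yaw,pitch [-0.00742646 -0.00057732] res [ 0.2 -0.2  0.   0.  -0.4  0.4  0.2 -0.2]
[[ 0.46262481 -0.13631919  0.13773435]
 [ 0.51007727 -0.12909102  0.13760155]
 [ 0.41517235 -0.14354736  0.13786715]]
```

Call:
drive_tool(moves=[[[0, 0, 0], [0.0255, -0.0442, 0], 0.015], [[0, 0, 0], [0.0255, -0.0442, 0], 0.015], [[0, 0, 0], [0.0255, -0.0442, 0], 0.015], [[0, 0, 0], [0.0255, -0.0442, 0], 0.015], [[0, 0, 0], [0.0255, -0.0442, 0], 0.015]])

```text
time: 4.5
eef_pos: [0.5587, 0.1013, 0.1516]
tcp_rot: [0.997, 0.072, -0.0, 0.0]
contact_force: [0.5, -0.4, -1.2]
opening: 0.241
finger_force: 59.0
```

Call:
drive_tool(moves=[[[0, 0, 0.17], [0, 0, 0], 0.015], [[0, 0, 0.17], [0, 0, 0], 0.015], [[0, 0, 0], [0, 0, 0], 0.015]])

```text
time: 4.88
eef_pos: [0.5581, 0.0999, 0.1515]
tcp_rot: [0.995, -0.097, -0.001, 0.0]
contact_force: [0.1, 0.1, -1.3]
opening: 0.239
finger_force: 59.1
```

```bash
python3 go.py .5608 .0984 .13 -.199; python3 -c "
from h import *
c=cam('wrist','w4.png'); im=cv2.imread('pics/w4.png')
cv2.imwrite('pics/c4.png',cv2.resize(im[60:460,160:560],None,fx=1.5,fy=1.5,interpolation=cv2.INTER_CUBIC))
import json; c2={k:np.array(v).tolist() for k,v in c.items() if k!='image'}; json.dump(c2,open('w4.json','w'))"
```

```text
t 4.875 pos [0.5581 0.0999 0.1515] yaw -0.1938665545561798 q [-0.0017  0.1516  1.9231 -0.      1.0684  1.763 ]
turn [0.0003 0.0014 0.0051] shift now [0.0029 0.001  0.0215] shift after turn [0.0029 0.001  0.0215] F [ 0.0512  0.1431 -1.2935] op 0.020424739271197832 59.10159409046173
```

View pics/c4.png

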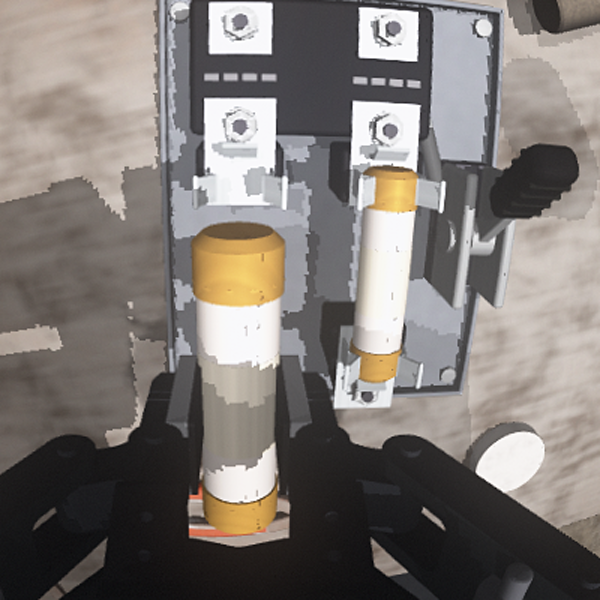

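The wrist view shows the held fuse (crop cols 191–286, rows 223–535) beside the fixed one (cols 365–416, rows 167–382), with the far empty clip at about (238,185). I'll fit both fuses in the same camera to get the relative offset.

```bash
cat > rel.py <<'E'
from h import *
from scipy.spatial.transform import Rotation as R
from scipy.optimize import least_squares
import json
c={k:np.array(v) for k,v in json.load(open('w4.json')).items()}; s=ctrl.get_state(); M=R.from_quat(s['tcp_rot'])
a=np.linspace(0,2*np.pi,73); ring=lambda x,r:np.c_[np.full(73,x),r*np.cos(a),r*np.sin(a)]
def fit(obs,x0,fixz=None):
    obs=np.array(obs,float)/1.5+np.array([160,160,60,60]*2)
    def res(p):
        p=np.array(p); r=[]
        if fixz is not None: p[2]=fixz; p[4]=0
        for sg in(1,-1):
            Q=np.vstack([ring(sg*.048,.0092),ring(sg*.0452,.012),ring(sg*.032,.012)])
            Q=M.apply(R.from_euler('zy',[p[3],p[4]]).apply(Q)+p[:3])+s['eef_pos']
            P=np.array([proj(c,X,True) for X in Q])
            r+=[P[:,0].min(),P[:,0].max(),P[:,1].min() if sg>0 else P[146:,1].max(),P[:,1].max() if sg<0 else P[146:,1].max()]
        return np.array(r)-obs
    f=least_squares(res,x0,x_scale=[.01,.01,.01,.1,.1],loss='soft_l1')
    print('mm',f.x[:3]*1e3,f.x[3:],'res',res(f.x).round(1)); return f.x
np.set_printoptions(precision=4,suppress=True)
h=fit([191,286,223,305,203,279,505,535],[0,0,.012,0,0])
zf=s['eef_pos'][2]-.052
g=fit([364,417,167,211,355,403,354,382],[0,.06,.1,0,0]); g2=fit([364,417,167,211,355,403,354,382],[0,.06,.1,0,0],zf)
for q in(g,g2):
    y=q[3]; seat=q[:2]+.063*np.array([np.sin(y),-np.cos(y)])  # switch +y = tool -y
    print('seat tool',seat*1e3,'needed shift',(seat-h[:2])*1e3,'turn',y-h[3])
E
python3 rel.py
```

```text
mm [-0.8733 -0.6231 12.671 ] [-0.0104 -0.021 ] res [ 0.6 -0.6 -0.4  0.3 -0.1  0.1 -0.2  0.2]
mm [  1.8636  64.9371 105.2071] [-0.0125 -0.0512] res [-1.2  0.7  0.4  0.1 -0.9  2.1 -0.5  0. ]
mm [  3.9155  63.3174 100.    ] [-0.0325  0.    ] res [-2.1  1.  -1.8  0.3 -0.8  2.6  0.4  0.4]
seat tool [1.0776 1.942 ] needed shift [1.9509 2.5651] turn -0.0020707312545732975
seat tool [1.8679 0.3507] needed shift [2.7412 0.9738] turn -0.022102598537706908
```

Call:
drive_tool(moves=[[[0, 0, 0], [0.0025, 0.0014, 0.02], 0.015], [[0, 0, 0], [0, 0, 0.03], 0.015], [[0, 0, 0], [0, 0, 0.013], 0.015], [[0, 0, 0], [0, 0, 0], 0.015]], grip_force=90)

```text
time: 5.42
eef_pos: [0.5594, 0.0977, 0.0874]
tcp_rot: [0.995, -0.098, -0.002, 0.0]
contact_force: [0.4, -0.0, -1.9]
opening: 0.226
finger_force: 89.7
```

```bash
python3 go.py .5608 .0982 .063 -.199; python3 -c "
from h import *
cam('wrist','w5.png');cam('scene','s5.png')
a=cv2.imread('pics/w5.png')[130:430,190:490]; b=cv2.imread('pics/s5.png')[190:340,200:350]
cv2.imwrite('pics/c5.png',np.hstack([cv2.resize(a,(400,400)),cv2.resize(b,(400,400),interpolation=cv2.INTER_CUBIC)]))"
```

```text
t 5.425 pos [0.5594 0.0977 0.0874] yaw -0.1959876296518305 q [-0.0058  0.2432  1.9502  0.      0.952   1.761 ]
turn [0.0007 0.0037 0.003 ] shift now [ 0.0013 -0.0008  0.0244] shift after turn [ 0.0012 -0.0008  0.0244] F [ 0.4461 -0.0402 -1.9017] op 0.019265842553119444 89.66477751731873
```

View pics/c5.png

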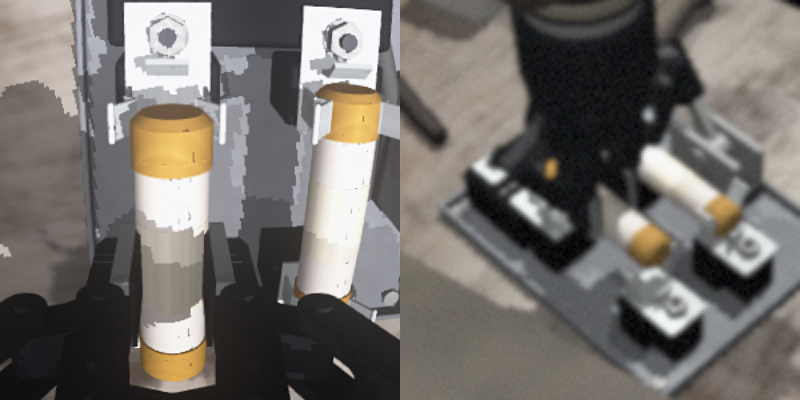

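The fuse lies in the clip's mouth (crop cols 108–226), about 1 mm too far to tool +y. In the scene crop it lines up with the near clip. I'll correct and press.

Call:
drive_tool(moves=[[[0, 0, 0], [0.0008, -0.001, 0.004], 0.015], [[0, 0, 0], [0, 0, 0.004], 0.015], [[0, 0, 0], [0, 0, 0.004], 0.015], [[0, 0, 0], [0, 0, 0], 0.015]])

```text
time: 6.02
eef_pos: [0.5626, 0.0988, 0.0788]
tcp_rot: [0.995, -0.098, 0.001, -0.0]
contact_force: [-1.9, 1.1, 4.5]
opening: 0.222
finger_force: 90.6
```

```bash
python3 go.py .5608 .0982 .063 -.199
```

```text
t 6.025 pos [0.5626 0.0988 0.0788] yaw -0.19640348661551718 q [-0.0038  0.2602  1.948   0.0003  0.9313  1.7632]
turn [-0.0006 -0.002   0.0026] shift now [-0.0017  0.001   0.0158] shift after turn [-0.0017  0.001   0.0158] F [-1.8577  1.1135  4.5275] op 0.01899538331301358 90.63408136367798
```

Call:
drive_tool(moves=[[[0, 0, 0], [0, 0, 0.004], 0.015], [[0, 0, 0], [0, 0, 0.004], 0.015], [[0, 0, 0], [0, 0, 0.003], 0.015], [[0, 0, 0], [0, 0, 0], 0.015]])

```text
time: 6.52
eef_pos: [0.562, 0.0987, 0.0661]
tcp_rot: [0.995, -0.098, 0.001, -0.0]
contact_force: [2.7, 1.8, -4.0]
opening: 0.222
finger_force: 89.9
```

Call:
drive_tool(moves=[[[0, 0, 0], [0, 0, 0.002], 0.015], [[0, 0, 0], [0, 0, 0.002], 0.015], [[0, 0, 0], [0, 0, 0], 0.015]])

```text
time: 6.9
eef_pos: [0.5607, 0.0989, 0.0633]
tcp_rot: [0.995, -0.098, -0.002, 0.0]
contact_force: [-4.9, 1.0, 7.5]
opening: 0.22
finger_force: 91.2
```

Call:
drive_tool(moves=[[[0, 0, 0], [0, 0, 0.002], 0.015], [[0, 0, 0], [0, 0, 0.001], 0.015], [[0, 0, 0], [0, 0, 0], 0.015]])

```text
time: 7.28
eef_pos: [0.5608, 0.099, 0.0632]
tcp_rot: [0.995, -0.098, -0.003, 0.0]
contact_force: [-11.8, -0.8, 21.4]
opening: 0.226
finger_force: 92.6
```

Call:
drive_tool(moves=[[[0, 0, 0], [0, 0, -0.003], 0.03], [[0, 0, 0], [0, 0, 0], 0.045], [[0, 0, 0], [0, 0, 0], 0.045], [[0, 0, 0], [0, 0, -0.03], 0.045], [[0, 0, 0], [0, 0, -0.06], 0.045]])

```text
time: 7.9
eef_pos: [0.559, 0.0985, 0.1492]
tcp_rot: [0.995, -0.098, -0.004, 0.0]
contact_force: [1.2, -0.2, 0.4]
opening: 0.529
finger_force: 0.0
```

Call:
drive_tool(moves=[[[0, 0, 0], [-0.02, 0.02, -0.04], 0.045], [[0, 0, 0], [0, 0.04, -0.02], 0.045], [[0, 0, 0], [0, 0.04, 0], 0.045]])

```text
time: 8.28
eef_pos: [0.5233, 0.0036, 0.2146]
tcp_rot: [0.995, -0.097, 0.002, 0.0]
contact_force: [0.7, 0.5, -0.4]
opening: 0.529
finger_force: 0.0
```

```bash
python3 go.py .5536 -.015 .2 -.1915; python3 -c "
from h import *
cam('wrist','w6.png');cam('scene','s6.png')
a=cv2.imread('pics/w6.png')[40:440,120:520]; b=cv2.imread('pics/s6.png')[190:340,200:350]
cv2.imwrite('pics/c6.png',np.hstack([cv2.resize(a,(400,400)),cv2.resize(b,(400,400),interpolation=cv2.INTER_CUBIC)]))"
```

```text
t 8.275 pos [0.5233 0.0036 0.2146] yaw -0.19493500219679152 q [-0.1871 -0.0214  1.9814 -0.0001  1.1771  1.5787]
turn [ 0.0001 -0.0046 -0.0034] shift now [0.0333 0.0124 0.0148] shift after turn [0.0333 0.0125 0.0146] F [ 0.6968  0.456  -0.4238] op 0.045154214061350194 0.0
```

View pics/c6.png

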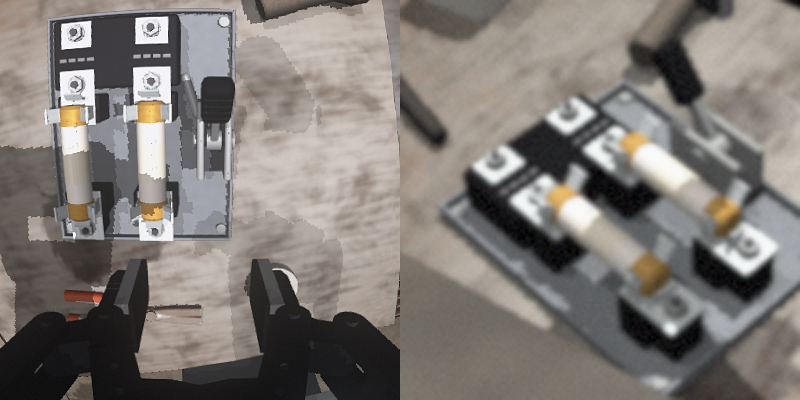

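The loose fuse sits in the clips parallel to its neighbour. In the right half its ferrules are at about (563,200) and (655,272), with the fixed one's at (633,147) and (722,212). I'll check the seating height numerically at both ends.

```bash
cat > chk.py <<'E'
from h import *
from pose import Rm,o
def blobs(c):
    hsv=cv2.cvtColor(c['image'],cv2.COLOR_RGB2HSV)
    m=((abs(hsv[...,0].astype(int)-19)<7)&(hsv[...,1]>130)&(hsv[...,2]>50)).astype(np.uint8)
    n,l,st,ce=cv2.connectedComponentsWithStats(m); return st[1:],ce[1:]
for n,fi in(('scene',False),('wrist',True)):
    c=cam(n); st,ce=blobs(c)
    for nm,y in(('new',.047),('old',-.016)):
        for x in(.02,-.06):
            p=np.array(proj(c,[*(Rm@[x,y]+o),.052],fi)); d=np.hypot(*(ce-p).T)
            d[st[:,4]<25]=1e9
            k=d.argmin(); dz=np.array(proj(c,[*(Rm@[x,y]+o),.060],fi))-p
            print(n,nm,x,p.round(1),ce[k].round(1),st[k],'diff',(ce[k]-p).round(1),'8mm up=',dz.round(1))
E
python3 chk.py
```

```text
scene new 0.02 [260.  265.7] [294.  291.9] [289 287  11  12  78] diff [34.  26.2] 8mm up= [-0.4 -3.1]
scene new -0.06 [293.  292.1] [294.  291.9] [289 287  11  12  78] diff [ 1.  -0.2] 8mm up= [-0.2 -3.1]
scene old 0.02 [287.3 245.9] [321.2 269.9] [316 265  11  12  69] diff [33.9 23.9] 8mm up= [-0.2 -3.2]
scene old -0.06 [320.4 270.5] [321.2 269.9] [316 265  11  12  69] diff [ 0.8 -0.6] 8mm up= [-0.  -3.1]
wrist new 0.02 [193.2 153.2] [189.3 153.9] [179 143  27  22 429] diff [-3.8  0.7] 8mm up= [-3.3  1.1]
wrist new -0.06 [201.6 248.3] [197.3 250.8] [186 241  25  19 297] diff [-4.3  2.4] 8mm up= [-2.8  3.3]
wrist old 0.02 [271.2 149.8] [268.6 149.2] [256 139  29  22 490] diff [-2.6 -0.6] 8mm up= [-1.3  0.9]
wrist old -0.06 [274.9 248.2] [271.4 250.4] [259 241  24  19 330] diff [-3.5  2.3] 8mm up= [-1.1  3.4]
```

```bash
python3 go.py .5781 .0954 .1 -.1935
```

```text
t 8.525 pos [0.5223 0.0047 0.2116] yaw -0.19674094419911634 q [-0.1856 -0.0175  1.9833  0.0005  1.1771  1.5818]
turn [-0.0004  0.0013 -0.0032] shift now [ 0.0372 -0.0998  0.1116] shift after turn [ 0.0373 -0.0997  0.1116] F [-0.603   0.8984 -0.5729] op 0.044803493067861744 0.0
```

Call:
drive_tool(moves=[[[0, 0, 0], [0.018, -0.05, 0.01], 0.0], [[0, 0, 0], [0.018, -0.05, 0.01], 0.0], [[0, 0, 0], [0, 0, 0.04], 0.0], [[0, 0, 0], [0, 0, 0.04], 0.0], [[0, 0, 0], [0, 0, 0.012], 0.0]])

```text
time: 9.15
eef_pos: [0.5748, 0.0969, 0.0964]
tcp_rot: [0.995, -0.097, -0.004, 0.0]
contact_force: [0.0, 0.5, 0.4]
opening: -0.003
finger_force: 0.0
```

Call:
drive_tool(moves=[[[0, 0, 0], [0, 0, 0.01], 0.0], [[0, 0, 0], [0, 0, 0.005], 0.0], [[0, 0, 0], [0, 0, 0.003], 0.0], [[0, 0, 0], [0, 0, 0], 0.0]])

```text
time: 9.65
eef_pos: [0.5778, 0.0955, 0.0831]
tcp_rot: [0.995, -0.098, 0.001, -0.0]
contact_force: [0.1, 0.7, 0.0]
opening: -0.001
finger_force: 0.0
```

Call:
drive_tool(moves=[[[0, 0, 0], [0, 0, 0.002], 0.0], [[0, 0, 0], [0, 0, 0.002], 0.0], [[0, 0, 0], [0, 0, 0], 0.0]])

```text
time: 10.02
eef_pos: [0.5779, 0.0956, 0.0801]
tcp_rot: [0.995, -0.098, 0.0, -0.0]
contact_force: [-2.4, -0.4, 6.0]
opening: 0.001
finger_force: 3.4
```

The far side is home, with contact at the expected 0.080 m. Next I'll probe the near side.

Call:
drive_tool(moves=[[[0, 0, 0], [0, 0, -0.01], 0.0], [[0, 0, 0], [-0.036, 0, 0], 0.0], [[0, 0, 0], [0, 0, 0.007], 0.0], [[0, 0, 0], [0, 0, 0.003], 0.0], [[0, 0, 0], [0, 0, 0], 0.0]])

```text
time: 10.65
eef_pos: [0.5412, 0.1029, 0.08]
tcp_rot: [0.995, -0.098, -0.003, -0.0]
contact_force: [-8.7, 0.7, 12.6]
opening: -0.002
finger_force: 6.6
```

Call:
drive_tool(moves=[[[0, 0, 0], [0, 0, -0.04], 0.0], [[0, 0, 0], [0, 0, -0.04], 0.0], [[0, 0, 0], [0.03, 0.03, 0], 0.0], [[0, 0, 0], [0.03, 0.04, 0], 0.0]])

```text
time: 11.15
eef_pos: [0.5891, 0.0217, 0.1597]
tcp_rot: [0.995, -0.097, 0.002, 0.0]
contact_force: [1.3, -0.0, -0.4]
opening: -0.002
finger_force: 0.0
```

```bash
python3 go.py .6322 -.0302 .092 -.1915; python3 -c "
import pose"
```

```text
t 11.15 pos [0.5891 0.0217 0.1597] yaw -0.1943055116646731 q [-0.1352  0.1868  1.8659  0.0001  1.0855  1.6298]
turn [-0.0003 -0.0034 -0.0028] shift now [0.0521 0.0426 0.0679] shift after turn [0.0522 0.0428 0.0677] F [ 1.2709 -0.0445 -0.3655] op -0.00016138890105585053 0.0
```

Call:
drive_tool(moves=[[[0, 0, 0], [0.027, 0.021, 0], 0.0], [[0, 0, 0], [0.027, 0.021, 0], 0.0], [[0, 0, 0], [0, 0, 0.035], 0.0], [[0, 0, 0], [0, 0, 0.032], 0.0], [[0, 0, 0], [0, 0, 0], 0.0]])

```text
time: 11.82
eef_pos: [0.6301, -0.0294, 0.0877]
tcp_rot: [0.995, -0.098, -0.003, -0.0]
contact_force: [0.3, -0.1, 0.7]
opening: -0.002
finger_force: 0.0
```

```bash
python3 go.py .536 -.0116 .092 -.1915
```

```text
t 11.825 pos [ 0.6301 -0.0294  0.0877] yaw -0.19672233829892977 q [-0.2072  0.3664  1.7906 -0.0001  0.9915  1.5603]
turn [-0.      0.0069 -0.0052] shift now [-0.0958  0.001  -0.0036] shift after turn [-0.0957  0.0005 -0.0043] F [ 0.3115 -0.1219  0.6679] op -0.0001349754813569035 0.0
```

Call:
drive_tool(moves=[[[0, 0, 0], [-0.012, 0, 0], 0.0], [[0, 0, 0], [-0.012, 0, 0], 0.0], [[0, 0, 0], [-0.012, 0, 0], 0.0], [[0, 0, 0], [-0.012, 0, 0], 0.0], [[0, 0, 0], [-0.012, 0, 0], 0.0]])

```text
time: 12.45
eef_pos: [0.574, -0.0179, 0.0939]
tcp_rot: [0.995, -0.098, 0.003, 0.0]
contact_force: [2.4, -0.5, 17.7]
opening: -0.004
finger_force: 2.9
```

Call:
drive_tool(moves=[[[0, 0, 0], [-0.01, 0, 0], 0.0], [[0, 0, 0], [-0.01, 0, 0], 0.0], [[0, 0, 0], [-0.006, 0, 0], 0.0], [[0, 0, 0], [0, 0, 0], 0.0]])

```text
time: 12.95
eef_pos: [0.5458, -0.0123, 0.0905]
tcp_rot: [0.995, -0.098, -0.002, -0.0]
contact_force: [0.0, -0.4, 0.9]
opening: -0.001
finger_force: 0.6
```

Call:
drive_tool(moves=[[[0, 0, 0], [-0.005, 0, 0], 0.0], [[0, 0, 0], [-0.004, 0, 0], 0.0], [[0, 0, 0], [0, 0, 0], 0.0]])

```text
time: 13.32
eef_pos: [0.538, -0.0108, 0.0909]
tcp_rot: [0.995, -0.098, -0.001, -0.0]
contact_force: [1.6, -0.5, -0.8]
opening: -0.002
finger_force: 0.7
```

Call:
drive_tool(moves=[[[0, 0, 0], [-0.004, 0, 0], 0.0], [[0, 0, 0], [0, 0, 0], 0.0]])

```text
time: 13.58
eef_pos: [0.5344, -0.0101, 0.0912]
tcp_rot: [0.995, -0.098, -0.0, -0.0]
contact_force: [1.6, -1.3, 1.2]
opening: 0.004
finger_force: 0.8
```

Call:
drive_tool(moves=[[[0, 0, 0], [-0.004, 0, 0], 0.0], [[0, 0, 0], [0, 0, 0], 0.0]])

```text
time: 13.82
eef_pos: [0.5328, -0.0098, 0.0925]
tcp_rot: [0.995, -0.098, 0.003, 0.0]
contact_force: [4.8, -1.4, 1.1]
opening: -0.004
finger_force: 2.3
```

Call:
drive_tool(moves=[[[0, 0, 0], [-0.003, 0, 0], 0.0], [[0, 0, 0], [0, 0, 0], 0.0]])

```text
time: 14.08
eef_pos: [0.5316, -0.0097, 0.0936]
tcp_rot: [0.995, -0.098, 0.005, 0.001]
contact_force: [8.2, -1.0, 1.3]
opening: -0.003
finger_force: 3.4
```

Call:
drive_tool(moves=[[[0, 0, 0], [-0.004, 0, 0], 0.0], [[0, 0, 0], [-0.003, 0, 0], 0.0], [[0, 0, 0], [0, 0, 0], 0.0]])

```text
time: 14.45
eef_pos: [0.5287, -0.0093, 0.0961]
tcp_rot: [0.995, -0.098, 0.011, 0.001]
contact_force: [14.4, -2.7, 2.2]
opening: 0.004
finger_force: 6.0
```

```bash
cat > hand.py <<'E'
from h import *
from pose import Rm,o
# darkness of modelled grip silhouette vs angle
from scipy.ndimage import map_coordinates
for n in sys.argv[1:]:
    c=cam(n); g=c['image'].max(2).astype(float); out=[]
    for th in np.arange(-1.0,1.01,.05):   # + = lean to +x
        def pts(hw):
            v=[]
            for r in np.linspace(.040,.078,14):
                for k in(-1,-.5,0,.5,1):
                    v.append(proj(c,[*(Rm@[-.005+r*np.sin(th)+k*hw*np.cos(th),-.066]+o),.036+r*np.cos(th)-k*hw*np.sin(th)],n=='wrist'))
            return np.array(v).T
        P=pts(.005); out.append((round(th,2),round(map_coordinates(g,P[::-1],order=1,mode='nearest').mean())))
    out.sort(key=lambda t:t[1]); print(n,out[:8])
E
python3 hand.py scene
```

```text
scene [(np.float64(-0.3), 26), (np.float64(-0.85), 27), (np.float64(-0.8), 27), (np.float64(-0.35), 28), (np.float64(-0.25), 28), (np.float64(-0.2), 31), (np.float64(-0.15), 34), (np.float64(-0.4), 36)]
```

Call:
drive_tool(moves=[[[0, 0, 0], [0.02, 0, 0], 0.0], [[0, 0, 0], [0.01, 0, -0.03], 0.0], [[0, 0, 0], [0, 0, -0.06], 0.0], [[0, 0, 0], [-0.04, 0.03, -0.04], 0.0], [[0, 0, 0], [-0.03, 0.05, 0], 0.0]])

```text
time: 15.18
eef_pos: [0.4673, -0.0776, 0.2238]
tcp_rot: [0.995, -0.096, 0.002, 0.001]
contact_force: [-0.3, -1.7, 0.2]
opening: -0.001
finger_force: 0.0
```

```bash
python3 go.py .5 -.1 .2 -.19; python3 hand.py scene top wrist; python3 chk.py
```

```text
t 15.175 pos [ 0.4673 -0.0776  0.2238] yaw -0.19275674047797903 q [-0.3791 -0.1498  2.083  -0.      1.2043  1.3845]
turn [ 0.0008 -0.004  -0.0028] shift now [0.0363 0.0157 0.024 ] shift after turn [0.0363 0.0159 0.0238] F [-0.2733 -1.6867  0.1875] op -8.737494616951202e-05 0.0
scene [(np.float64(-0.8), 27), (np.float64(-0.85), 29), (np.float64(-0.75), 43), (np.float64(-0.9), 46), (np.float64(-0.7), 70), (np.float64(-0.95), 75), (np.float64(-0.65), 99), (np.float64(-1.0), 108)]
top [(np.float64(-0.8), 36), (np.float64(-0.75), 36), (np.float64(-0.85), 37), (np.float64(-0.7), 38), (np.float64(-0.9), 41), (np.float64(-0.65), 42), (np.float64(-0.95), 45), (np.float64(-0.6), 47)]
wrist [(np.float64(-0.8), 50), (np.float64(-0.75), 50), (np.float64(-0.85), 51), (np.float64(-0.7), 51), (np.float64(-0.9), 52), (np.float64(-0.65), 53), (np.float64(-0.95), 55), (np.float64(-1.0), 56)]
scene new 0.02 [260.  265.7] [294.1 292.2] [289 287  11  12  76] diff [34.1 26.5] 8mm up= [-0.4 -3.1]
scene new -0.06 [293.  292.1] [294.1 292.2] [289 287  11  12  76] diff [1.1 0.1] 8mm up= [-0.2 -3.1]
scene old 0.02 [287.3 245.9] [321.2 270.3] [317 265   9  13  66] diff [33.9 24.4] 8mm up= [-0.2 -3.2]
scene old -0.06 [320.4 270.5] [321.2 270.3] [317 265   9  13  66] diff [ 0.8 -0.1] 8mm up= [-0.  -3.1]
wrist new 0.02 [100.7 116. ] [ 95.4 116.5] [ 88 107  21  19 240] diff [-5.3  0.5] 8mm up= [-4.8  0.3]
wrist new -0.06 [109.4 204.4] [102.8 205.9] [ 95 199  17  16 190] diff [-6.5  1.5] 8mm up= [-4.4  2.2]
wrist old 0.02 [163.8 107.6] [159.  106.6] [150  97  25  20 298] diff [-4.8 -1.1] 8mm up= [-3.9 -0.1]
wrist old -0.06 [170.5 202. ] [164.9 203. ] [156 195  19  17 267] diff [-5.6  1. ] 8mm up= [-3.5  2.2]
```

The handle reads −0.8 rad (on) in all three cameras, and the fuse is home at both ends. I'm handing the job in.

```bash
python3 -c "
from plant import ctrl; print(ctrl.sign_off())"
```

```text
the job is handed in; nothing more can be done
None
```

The fuse is pressed home in both clips and the handle is thrown fully to on; I handed the job in at about 15 s, with the pliers, lamp and tape never touched.

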